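# Fit the strainer and lid on a welding-flux hopper

## Robot

A 6-joint arm with a two-finger parallel gripper is mounted at the origin on the work surface. World frame = base frame: x ahead of the robot, y to its left, z up, the work surface at z = 0. Lengths are in mm, angles in degrees, forces in N, time in s.
With the tool pointing down it reaches from about 300 to 850 mm from the base axis. Payload 4.2 kg.
Tool frame: the origin (TCP) lies on the centre line of the jaws, within the pads' length; the fingertips stand 14 mm ahead of it and the grasp point (between the pads) lies 5 mm behind it (env.finger_overhang is the z of the fingertips in the tool frame, in mm); z points along the fingers, y is the line along which they close (so a half turn about z gives the same grasp; the last joint's range is limited). The gripper opens to 91 mm and grips with 3 to 60 N. Pads are 32 mm wide; open, the fingers measure 118 mm over their backs; the gripper's body (76 mm by 178 mm) begins 60 mm behind the grasp point.
Start: joints at [64.687, 18.312, 89.639, -0, 72.044, -1.146], TCP at [235.411, 524.619, 206.276] pointing down, gripper open.
Joint ranges: [-177.97, 177.97], [-48.28, 115.42], [12.27, 149.76], [-77.06, 257.06], [2.81, 150.46], [-146.56, 146.56]. Speed limits (degrees/s): [147.25, 147.25, 180, 180, 180, 180].

## Interface

Orientations are given as [roll, pitch, yaw] about the fixed x, y, z axes, in that order (R = Rz(yaw) Ry(pitch) Rx(roll)).
In Python, from workcell import sensors, viewer, env gives the robot as it stands. The module is installed in compiled form; this text tells all that it offers.
- The arm moves only by the tool step_arm, never from a script. Its argument "plan" is one flat list of numbers, 6 for each row, row after row: the shift along the tool's x, y, z in cm, then the turn, a rotation vector about the tool's x, y, z in rad. In form: [x, y, z, wx, wy, wz, x, y, z, wx, wy, wz, ...]. A call has 1 to 5 rows; each row shifts and turns the commanded pose from where the row before left it, along the tool's axes as they then stand; what a row does not reach is not made up. A row lasts 1/12 s, in which the tool goes at most 41.7 mm and 7.16 degrees, less where a joint would pass 70% of its speed; a pose out of reach is approached as far as the arm can. A call is refused whole if a number of a shift passes 4.17 or a number of a turn 0.125, either way. A call with a gripper value outside its range is refused whole. "hand" is the finger opening in cm, from 0 to 9.12, set as the call begins (left out, the last holds). The fingers move at their own pace and stop on an object; "newtons" is the grip in N (left out, the last holds). Time passes only in rows, so rows that do not move let the fingers close. It gives the time, the measured TCP pose, the force, the opening and the grip force at its end, in the units of the state.
- sensors.state(): the state, without advancing time (a new reading comes with each control period).
- viewer.grab_frame(name): name is "scene" or "top" or "wrist"; returns a dict with "img" (400x640x3 uint8, red, green, blue), "fx", "fy", "cx", "cy" (pixels), "k1" (the pictures are not rectified: a ray, as slopes to the right and down, at radius r is drawn at 1 + k1 r^2 times it, then the intrinsics apply), "position" and "attitude" of the camera in the world. Camera axes: x right, y down, z forward; pixel columns grow to the right and rows downward; lengths in mm; the calibration is good to about 2 mm. A picture is of the moment at which its call begins. There is no depth.
- env.job_done(): hands the job in; it is judged then, once.
Trained networks look in a picture, given as the dict that the camera call returned (one of the last four; its "shot" number tells which), for a name from the list of things; names that differ only in an ending like _2 or _b are one class to them, and where a whole thing is asked for, a point or a joint stands for the part that bears it (a point fixed in the world has none). Each returns a list of dicts, best first, with "score" (0 to 1); they miss things now and then, are a little off and sometimes report something else, mostly with a low value. They report only what shows in the picture. A call takes as long as a camera call. They do not tell look-alikes from the thing itself.
- viewer.boxes_of(name, picture): "location" ([column, row] in pixels, amid what is visible of it).
- viewer.pinpoint(name, picture): "location" ([column, row] in pixels: a listed point, or the origin of a listed thing).
The state is a dict: "time_s": time; "qpos": joint angles; "qvel": joint speeds; "effort": joint torques, N m; "ee_pos": TCP position; "ee_rot": TCP orientation; "force": force on the tool from outside, world axes, zero at the start; "torque": the same for the moment, N m; "gripper_width": finger opening in mm; "gripper_force": force on a finger pad.
Only numpy, scipy, OpenCV 4.12 (cv2) and the standard library are available. Lean on these libraries where they do the work, as an engineer would, in place of code of your own. Each camera call takes 0.05 s, during which the arm holds its last target. There are 200 camera calls.

## Task

Get the flux hopper ready for filling: lower the strainer basket into the tapered liner inside the hopper until you feel it bear, and leave it hanging there level and loose. Do not press it in or let it drop, or it wedges and cannot be lifted out. Then set the lid gently on the hopper so that it sits flat on the rim all round, and leave everything else on the bench where it lies.

Things in the scene. Friction and masses are not known exactly. Their poses are not given: they have to be found in the camera images.
- hopper: Flux hopper: grey sheet-steel funnel fixed to the bench on 3 legs (feet to radius 113 mm). Origin on its axis at bench level, z up. In its throat three screws clamp a steel wear liner, a coaxial sleeve of the same taper, 140 mm wide inside at its upper edge, 70 mm long. That edge lies 16 to 40 mm below the hopper rim: it differs every time and is not reported. Up to 45 N does not shift the liner.
- hopper_rim (a point): Centre of the hopper's open mouth at rim level, 195 mm above the bench; z up. Mouth 160 mm wide inside, rim bead to radius 87 mm; radius shrinks 1 mm per 6 mm of depth. The strainer bears in the liner with its own edge 15 to 20 mm below the liner's edge, so about 31 to 60 mm below the rim; 1 mm off the axis, one side touches about 6 mm too early.
- strainer_center (a point): Strainer: loose slotted steel basket, 0.3 to 0.5 kg, upright, same taper as the liner: 134 mm wide at its edge, 113 mm at the underside, edge 65 mm up. A handle bridges its mouth: flat-sided grip bar 64 mm long (this thing's x), 14 mm wide (y), 16 mm tall, its middle 85 mm up; arms slope from its ends to the edge. This point: on the axis 46.5 mm up, 38.5 mm below the grip's middle. z up.
- lid_center (a point): Lid: loose aluminium plate, 181 mm in diameter, 0.3 kg, lying on its skirt. The skirt (150 mm outside diameter, 8 mm deep) goes inside the hopper's mouth. Black knob on top, 36 mm in diameter, sides 24 to 43 mm, top 46 mm above the skirt's lower edge. This point: on the axis 23 mm above that edge, 15 mm above the plate's underside, so 15 mm above the rim when seated. z up.
- multimeter: Bystander: a multimeter 150 x 78 x 37 mm lying on the far side of the bench; origin under its centre.
- hammer: Bystander: a hammer 260 mm long lying on the far side of the bench; origin under its middle.
- wire_spool: Bystander: a spool of welding wire, 100 mm in diameter, 45 mm tall, lying flat on the far side of the bench; origin under its centre.
There are look-alikes about, which are no part of the job. Of the things that look like the part that bears lid_center, take the one that is farthest from the robot's base at the start. Of the things shaped like the hopper, the grey one is meant.

How it is judged:
By the outcome, as a careful person would: the job done as asked, in the order asked, and still so for the second after the job is handed in, with the robot touching nothing.
It also fails if it takes over 72 s, if anything falls off the work surface, if the arm or the gripper's body presses on something with over 40 N, if the wrist force passes 120 N, or if a joint passes its speed limit or range.

## Working session

There is one attempt and no reset: what is moved stays moved. The work goes in short steps, Python scripts to look and compute and a tool call to move; the robot and the scene stay as the last step left them, time stands still between calls to the robot, and variables do not carry over. Pictures are saved under pics/ and viewed, at most 11 in all, crops included, and the job is handed in when it is done.

Besides the shell and the picture viewer there is one more tool, called after "Call:" as a command line: name --argument value ..., lists and objects as JSON in quotes. step_arm: Moves the arm, as the interface text tells. Its arguments: {"type":"object","properties":{"plan":{"type":"array","items":{"type":"number"}},"hand":{"type":"number"},"newtons":{"type":"number"}},"required":["plan"]}

```bash
mkdir -p pics
cat > h.py <<'E'
import numpy as np, cv2
from workcell import sensors, viewer, env
from scipy.spatial.transform import Rotation as R
def rot(a):
    a=np.array(a,float)
    return a if a.shape==(3,3) else R.from_euler('xyz',a,degrees=True).as_matrix()
def ray(p,uv):
    K=np.array([[p['fx'],0,p['cx']],[0,p['fy'],p['cy']],[0,0,1]],float)
    d=((uv[0]-p['cx'])/p['fx'],(uv[1]-p['cy'])/p['fy']); d=np.array(d); s=d.copy()
    for _ in range(20): s=d/(1+p['k1']*(s@s))
    return rot(p['attitude'])@np.array([s[0],s[1],1.])
def at_z(p,uv,z):
    d=ray(p,uv); c=np.array(p['position'],float); return (c+d*(z-c[2])/d[2])
def proj(p,X):
    v=rot(p['attitude']).T@(np.array(X,float)-np.array(p['position'])); s=v[:2]/v[2]; s=s*(1+p['k1']*(s@s))
    return np.array([s[0]*p['fx']+p['cx'],s[1]*p['fy']+p['cy']])
def save(p,n): cv2.imwrite('pics/'+n+'.png',p['img'][:,:,::-1])
E
python3 - <<'E'
from h import *
np.set_printoptions(precision=1,suppress=True)
Z={'hopper':0,'hopper_rim':195,'strainer_center':46.5,'lid_center':23,'multimeter':0,'hammer':0,'wire_spool':0}
for c in ['scene','top','wrist']:
    p=viewer.grab_frame(c); save(p,c+'0'); print(c,p['position'],p['attitude'],p['fx'])
    for n,z in Z.items():
        for d in viewer.pinpoint(n,p)[:4]:
            if d['score']>.2: print(n,round(d['score'],2),np.array(d['location']),at_z(p,d['location'],z))
print(sensors.state())
E
```

```text
scene [964.6 634.9 816. ] [-130.5   -0.2  143.4] 363.2916331550632
hopper 0.83 [315.9 246.5] [537.   13.2  -0. ]
hopper 0.78 [448.6 262.5] [261.9 295.7   0. ]
hopper_rim 0.85 [466.5 211.8] [256.2 294.4 195. ]
hopper_rim 0.73 [313.7 194.5] [533.5   2.8 195. ]
strainer_center 0.78 [389.2 290. ] [497.9 283.   46.5]
lid_center 0.97 [287.9 174.6] [ 423.8 -324.7   23. ]
lid_center 0.62 [339.7 156.3] [ 192.6 -307.9   23. ]
multimeter 0.73 [221.  218.6] [ 717.6 -274.1    0. ]
hammer 0.61 [247.8 282. ] [765.9  10.1   0. ]
wire_spool 0.78 [328.2 356.8] [715.6 313.7   0. ]
top [ 354.8    5.  1506.2] [-174.7   -0.6  -89.9] 417.3979287915537
hopper 0.96 [310.7 188.4] [537.8  15.5   0. ]
hopper 0.87 [231.2 265.5] [258.9 299.2   0. ]
hopper_rim 0.69 [313.3 181.3] [536.8   6.  195. ]
strainer_center 0.8 [232.1 196.3] [503.3 291.6  46.5]
strainer_center 0.74 [403.3 218.8] [ 425.8 -310.8   46.5]
lid_center 0.96 [403.7 217.7] [ 430.9 -317.4   23. ]
lid_center 0.69 [407.8 290.7] [ 173.  -328.6   23. ]
multimeter 0.72 [389.7 142.4] [ 710.  -275.3    0. ]
hammer 0.85 [312.8 130.7] [752.2   8.6   0. ]
wire_spool 0.88 [229.2 144.1] [701. 316.   0.]
wrist [173.2 551.9 386.6] [165.9   0.   65.8] 275.5860272315626
hopper 0.56 [180.7 254.4] [252.7 289.2   0. ]
{'time_s': 1.2, 'qpos': array([64.7, 18.3, 89.6,  0. , 72. , -1.1]), 'qvel': array([ 0. ,  0.1,  0. , -0.1,  0. ,  0. ]), 'effort': array([ -0. , -41.2, -23.2,   0.1,   0. ,  -0. ]), 'ee_pos': array([235.4, 524.6, 206.3]), 'ee_rot': array([180. ,  -0. , 155.8]), 'force': array([ 0.3, -0.2,  0. ]), 'torque': array([ 0.1, -0. ,  0. ]), 'gripper_force': 0.0, 'gripper_width': 91.15179639080276}
```

View pics/scene0.png

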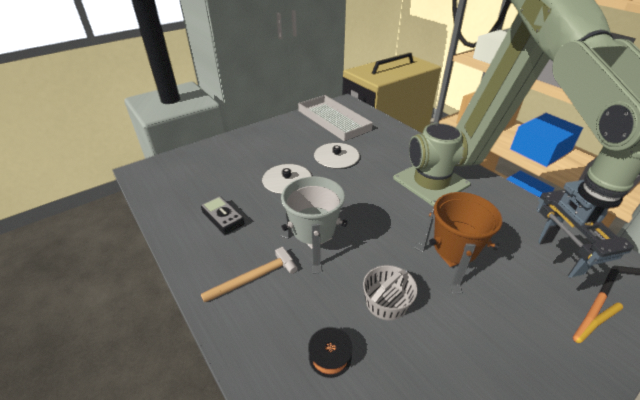

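View pics/top0.png

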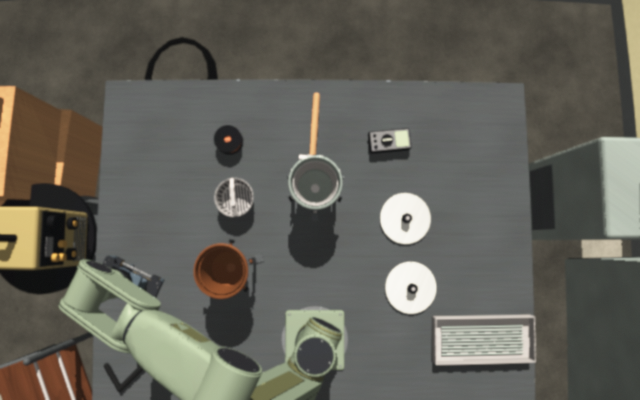

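Scene: grey hopper (313,195), orange look-alike (465,215), strainer (389,290), far lid (288,175) vs. near lid (337,152). Top agrees: the strainer's bar runs nearly along world x at (232,190). Next I write a planning helper and move above the strainer.

```bash
cat >> h.py <<'E'
def plan(p,yaw=None,n=None,frm=None):
    """rows (tool axes, cm / rad) to bring TCP to p and the tool to [180,0,yaw]"""
    s=sensors.state(); x=np.array(s['ee_pos'] if frm is None else frm[:3],float)
    M=rot(s['ee_rot'] if frm is None else [180,0,frm[3]])
    T=M if yaw is None else rot([180,0,yaw])
    w=R.from_matrix(M.T@T).as_rotvec(); d=np.array(p,float)-x
    n=n or int(max(np.ceil(np.abs(w).max()/.12),np.ceil(np.linalg.norm(d)/41),1)); rows=[]
    for i in range(n):
        Mi=M@R.from_rotvec(w*i/n).as_matrix()
        rows.append(np.r_[Mi.T@d/n/10,w/n])
    for i in range(0,n,5): print(','.join('%g'%(round(v,3)+0) for v in np.ravel(rows[i:i+5])))
E
python3 -c "
from h import *
plan([500,288,260],180)"
```

```text
-3.759,-1.195,-0.597,0,0,-0.047,-3.698,-1.37,-0.597,0,0,-0.047,-3.63,-1.542,-0.597,0,0,-0.047,-3.554,-1.71,-0.597,0,0,-0.047,-3.47,-1.875,-0.597,0,0,-0.047
-3.378,-2.035,-0.597,0,0,-0.047,-3.279,-2.191,-0.597,0,0,-0.047,-3.173,-2.342,-0.597,0,0,-0.047,-3.06,-2.489,-0.597,0,0,-0.047
```

Call:
step_arm --plan '[-3.76,-1.2,-0.6,0,0,-0.047,-3.7,-1.37,-0.6,0,0,-0.047,-3.63,-1.54,-0.6,0,0,-0.047,-3.55,-1.71,-0.6,0,0,-0.047,-3.47,-1.88,-0.6,0,0,-0.047]'

```text
time_s: 1.62
ee_pos: [383.4, 391.8, 236.7]
ee_rot: [180.0, 0.0, 169.5]
force: [0.8, 0.4, -0.3]
gripper_width: 91.0
gripper_force: 0.0
```

Call:
step_arm --plan '[-3.38,-2.04,-0.6,0,0,-0.047,-3.28,-2.19,-0.6,0,0,-0.047,-3.17,-2.34,-0.6,0,0,-0.047,-3.06,-2.49,-0.6,0,0,-0.047,0,0,0,0,0,0]'

```text
time_s: 2.03
ee_pos: [505.4, 283.6, 261.2]
ee_rot: [-179.9, 0.3, 179.8]
force: [-0.4, 0.2, 0.3]
gripper_width: 91.4
gripper_force: 0.0
```

Run:
```python
from h import *
np.set_printoptions(precision=1,suppress=True)
p=viewer.grab_frame('wrist'); save(p,'w1')
for d in viewer.pinpoint('strainer_center',p)[:2]: print(d['score'],d['location'],at_z(p,d['location'],46.5))
s=sensors.state(); print(s['time_s'],s['ee_pos'],s['ee_rot'],p['position'],p['attitude'])
```

```text
0.61 [315.3, 173.7] [496.6 279.5  46.5]
2.1333 [500.9 287.1 260.2] [180.   -0.  179.9] [436.3 283.4 441.2] [165.6   0.1  89.8]
```

View pics/w1.png

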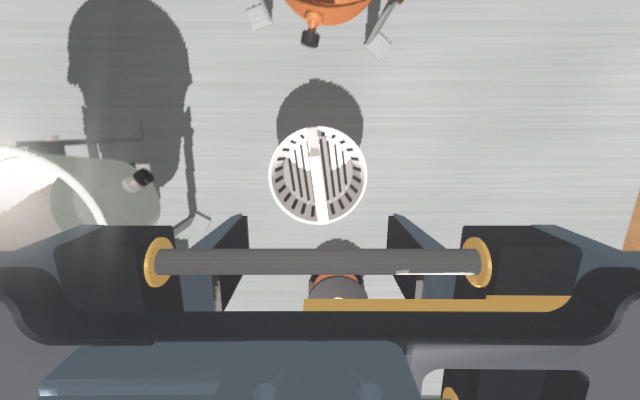

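Wrist picture: strainer rim circle spans columns 269–367, rows 126–224; the handle runs from about (313,128) to (323,222), so turned a few degrees. The bystander spool is between the fingers below, the orange hopper at the top. I refine rim and handle.

Run:
```python
from h import *
np.set_printoptions(precision=1,suppress=True)
p=viewer.grab_frame('wrist')
im=p['img'].astype(np.uint8); c=im[110:240,255:385]; cv2.imwrite('pics/c1.png',cv2.resize(c,None,fx=4.5,fy=4.5,interpolation=cv2.INTER_CUBIC)[:,:,::-1])
for uv in [(269,175),(367,175),(318,126),(318,224)]: print(uv,at_z(p,uv,65))
a,b=at_z(p,(313,128),65),at_z(p,(323,222),65); print(a,b,np.degrees(np.arctan2(b[1]-a[1],b[0]-a[0])))
p=viewer.grab_frame('scene')
for d in viewer.pinpoint('strainer_center',p)[:1]: print(d['score'],d['location'],at_z(p,d['location'],46.5))
p=viewer.grab_frame('top')
for n,z in (('hopper_rim',195),('lid_center',23)):
    for d in viewer.pinpoint(n,p)[:2]: print(n,d['score'],d['location'],at_z(p,d['location'],z))
```

```text
(269, 175) [489.7 220.1  65. ]
(367, 175) [490.1 354.5  65. ]
(318, 126) [425.1 287.4  65. ]
(318, 224) [560.7 287.1  65. ]
[427.6 280.8  65. ] [557.7 294.3  65. ] 5.914307783420568
0.84 [389.5, 290.1] [497.5 283.7  46.5]
lid_center 0.92 [404.7, 215.9] [ 437.4 -321.1   23. ]
lid_center 0.8 [409.2, 287.3] [ 184.9 -333.7   23. ]
```

View pics/c1.png

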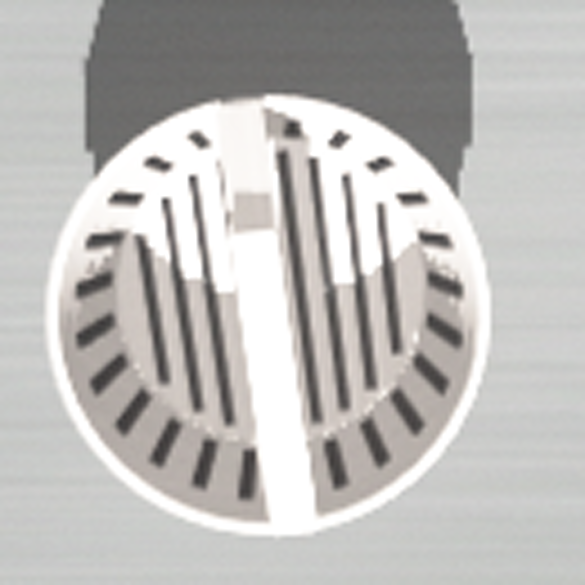

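Sharper crop: rim spans columns 265.7–363.9, rows 131–228.4; the handle axis goes from (308.8,133) to (319.9,225.6).

Run:
```python
from h import *
np.set_printoptions(precision=2,suppress=True)
p=viewer.grab_frame('wrist'); s=sensors.state(); print(s['ee_pos'],s['ee_rot'],p['position'],p['attitude'])
L,Rr,T,B=[at_z(p,uv,65) for uv in [(265.7,180),(363.9,180),(315,131),(315,228.4)]]; print(L,Rr,T,B,(T+B)/2,(L+Rr)/2)
a,b=at_z(p,(308.8,133.3),65),at_z(p,(319.9,225.6),65); print(a,b,np.degrees(np.arctan2(b[1]-a[1],b[0]-a[0])))
g=cv2.GaussianBlur(cv2.cvtColor(p['img'],cv2.COLOR_RGB2GRAY),(3,3),0)
c=np.array(((T+B)/2*[1,0,0]+(L+Rr)/2*[0,1,1]))
# bar line: brightest-edge pairs across expected bar at z=93
from scipy.optimize import minimize
im=p['img'].astype(float).mean(2)
def score(v):
    x,y,th=v; t=np.radians(th); u=np.array([np.cos(t),np.sin(t)]); n=np.array([-u[1],u[0]]); S=0
    for l in np.linspace(-20,28,25):
        for w,sg in ((0,2),(4,1),(-4,1),(10,-2),(-10,-2)):
            q=proj(p,[x+u[0]*l+n[0]*w,y+u[1]*l+n[1]*w,93]); S+=sg*cv2.getRectSubPix(im.astype(np.float32),(1,1),tuple(map(float,q)))[0,0]
    return S
best=max(((score((c[0],c[1]+dy,th)),dy,th) for dy in np.arange(-6,6.1,1) for th in np.arange(0,14,1)))
print(best,c)
for z,x,y in ((93,c[0],c[1]),): print(proj(p,[x,y,z]))
```

```text
[499.22 288.89 260.23] [ 180.     -0.01 -179.83] [430.94 288.06 440.5 ] [165.91   0.01  90.16]
[495.19 217.03  65.  ] [494.81 352.3   65.  ] [429.62 284.9   65.  ] [565.49 284.99  65.  ] [497.56 284.94  65.  ] [495.   284.67  65.  ]
[432.58 276.71  65.  ] [561.22 292.02  65.  ] 6.789611143007273
(np.float32(10647.272), np.float64(-2.0), np.int64(7)) [497.56 284.67  65.  ]
[314.6  185.67]
```

```bash
python3 -c "
from h import *
plan([497.5,284.3,130],-173)
plan([497.5,284.3,80.5],-173,n=3,frm=[497.5,284.3,130,-173])"
```

```text
0.043,-0.115,3.256,0,0,-0.03,0.046,-0.113,3.256,0,0,-0.03,0.05,-0.112,3.256,0,0,-0.03,0.053,-0.11,3.256,0,0,-0.03
0,0,1.65,0,0,0,0,0,1.65,0,0,0,0,0,1.65,0,0,0
```

Call:
step_arm --plan '[0.04,-0.115,3.25,0,0,-0.03,0.05,-0.11,3.25,0,0,-0.03,0.05,-0.11,3.25,0,0,-0.03,0.05,-0.11,3.25,0,0,-0.03,0,0,0,0,0,0]'

```text
time_s: 2.9
ee_pos: [493.7, 281.6, 124.2]
ee_rot: [-179.7, -0.7, -173.0]
force: [-1.1, -0.8, -0.9]
gripper_width: 91.7
gripper_force: 0.0
```

Call:
step_arm --plan '[0,0,1.5,0,0,0,0,0,1.5,0,0,0,0,0,1.5,0,0,0,0,0,0.45,0,0,0,0,0,0,0,0,0]'

```text
time_s: 3.32
ee_pos: [498.2, 283.9, 81.0]
ee_rot: [-180.0, -0.0, -173.1]
force: [0.4, 0.1, 1.2]
gripper_width: 91.3
gripper_force: 0.0
```

Run:
```python
from h import *
np.set_printoptions(precision=2,suppress=True)
p=viewer.grab_frame('wrist'); save(p,'w2'); 
for i in range(3):
    s=sensors.state(); print(s['time_s'],s['ee_pos'],s['ee_rot'],s['force'],s['torque']); viewer.grab_frame('scene')
```

```text
3.3667 [498.8  284.12  81.83] [ 179.97    0.06 -173.05] [ 0.05 -0.07  0.78] [-0.02  0.06  0.01]
3.4167 [499.16 284.23  82.24] [ 179.95    0.12 -173.05] [0.47 0.73 0.7 ] [ 0.01 -0.04  0.03]
3.4667 [499.28 284.22  82.36] [ 179.94    0.15 -173.05] [0.75 1.09 0.32] [ 0.06 -0.01 -0.02]
```

View pics/w2.png

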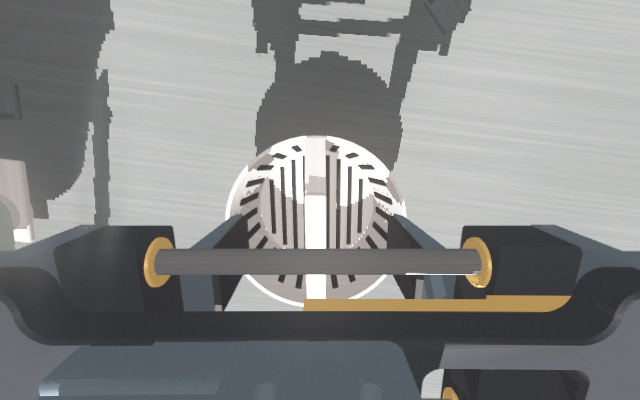

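Picture: handle vertical at column 316, fingers symmetric about 317; rim top row 135, bottom ~306. Aligned; closing.

Call:
step_arm --plan '[0,0,0.1,0,0,0,0,0,0,0,0,0,0,0,0,0,0,0,0,0,0,0,0,0,0,0,0,0,0,0]' --hand 0 --newtons 30

```text
time_s: 3.93
ee_pos: [498.4, 283.5, 79.8]
ee_rot: [180.0, 0.0, -173.1]
force: [-0.2, 0.4, 0.2]
gripper_width: 60.9
gripper_force: 0.0
```

Call:
step_arm --plan '[0,0,0,0,0,0,0,0,0,0,0,0,0,0,0,0,0,0,0,0,0,0,0,0,0,0,0,0,0,0]'

```text
time_s: 4.35
ee_pos: [498.4, 283.5, 79.7]
ee_rot: [180.0, 0.0, -173.1]
force: [0.2, 1.3, -0.4]
gripper_width: 27.2
gripper_force: 0.0
```

Run:
```python
from h import *
np.set_printoptions(precision=2,suppress=True)
p=viewer.grab_frame('wrist')
s=sensors.state(); print(s['time_s'],s['ee_pos'],s['ee_rot'],s['force'],s['torque'],s['gripper_width'])
cv2.imwrite('pics/c2.png',cv2.resize(p['img'][120:320,215:420],None,fx=2.9,fy=2.9,interpolation=cv2.INTER_CUBIC)[:,:,::-1])
import pickle; pickle.dump(p,open('w3.pkl','wb'))
```

```text
4.4 [498.35 283.49  79.73] [ 180.     -0.   -173.06] [ 0.32 -0.02  0.09] [ 0.01  0.03 -0.  ] 23.70663004690352
```

View pics/c2.png

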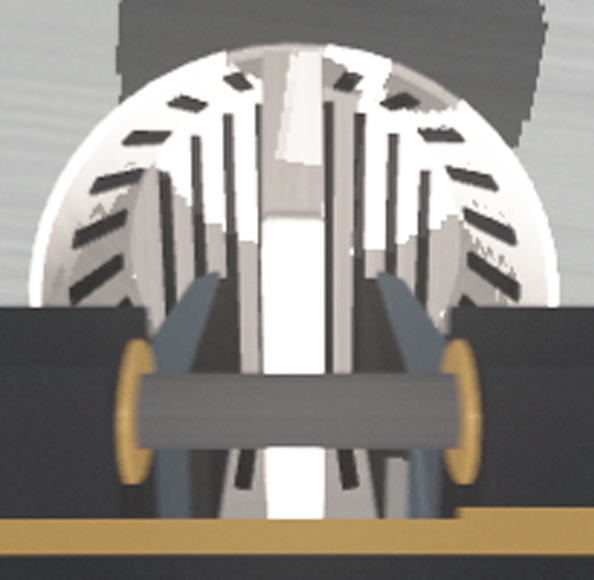

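Picture: bar centred between the fingers (bar's near end at image row ~194, rim's near edge at row ~135). I compute the axis offset along x.

Run:
```python
from h import *
import pickle; p=pickle.load(open('w3.pkl','rb'))
a=at_z(p,(316,194.1),93); b=at_z(p,(316,134.8),65); u=np.array([np.cos(np.radians(7)),np.sin(np.radians(7))])
print(p['position'],p['attitude'],a[:2]+32*u,b[:2]+67.3*u)
L,Rr=at_z(p,(225.3,224),65),at_z(p,(407.8,224),65);print(L,Rr)
q=viewer.grab_frame('scene')
q=viewer.grab_frame('top'); save(q,'top1')
d=viewer.pinpoint('hopper_rim',q); print([ (x['score'],at_z(q,x['location'],195)) for x in d])
```

```text
[430.67573247 274.52519524 260.03335104] [1.65894293e+02 7.55328082e-03 9.69229070e+01] [499.66634644 282.07537469] [499.47811468 282.00561897]
[504.91915359 214.51164938  65.        ] [488.54585573 349.31754437  65.        ]
[(0.93, array([251.55286457, 293.957485  , 195.        ])), (0.8, array([523.06904719,   5.27732489, 195.        ]))]
```

Call:
step_arm --plan '[0,0,0,0,0,0,0,0,0,0,0,0,0,0,0,0,0,0,0,0,0,0,0,0,0,0,0,0,0,0]'

```text
time_s: 4.97
ee_pos: [498.2, 283.3, 79.7]
ee_rot: [-180.0, -0.0, -173.0]
force: [-0.7, -2.9, -0.5]
gripper_width: 13.7
gripper_force: 30.0
```

Call:
step_arm --plan '[0,0,-1,0,0,0,0,0,-2,0,0,0,0,0,-3,0,0,0,0,0,-4,0,0,0,0,0,-4,0,0,0]'

```text
time_s: 5.38
ee_pos: [497.3, 283.5, 220.6]
ee_rot: [180.0, -0.2, -173.1]
force: [1.7, 0.5, -4.7]
gripper_width: 13.6
gripper_force: 30.0
```

Call:
step_arm --plan '[0,0,-4,0,0,0,0,0,-4,0,0,0,0,0,-3,0,0,0,0,0,-1,0,0,0,0,0,0,0,0,0]'

```text
time_s: 5.8
ee_pos: [499.1, 284.3, 342.6]
ee_rot: [179.8, 0.3, -173.0]
force: [0.9, 0.4, -5.3]
gripper_width: 14.0
gripper_force: 30.0
```

```bash
python3 -c "
from h import *
s=sensors.state();print(s['ee_pos'],s['ee_rot'],s['force'],s['torque'],s['gripper_width'],s['time_s'])
plan([690,5,420],180,frm=[498.3,283.4,339.7,-173],n=10)"
```

```text
[499.05424636 284.29435189 342.62462275] [ 179.83419601    0.31731271 -173.03891726] [ 0.86108491  0.40347545 -5.25368475] [ 0.05263518 -0.02540232 -0.00140795] 13.999213746240654 5.8
-1.563,-2.997,-0.803,0,0,0.012,-1.6,-2.978,-0.803,0,0,0.012,-1.636,-2.958,-0.803,0,0,0.012,-1.672,-2.938,-0.803,0,0,0.012,-1.708,-2.917,-0.803,0,0,0.012
-1.743,-2.896,-0.803,0,0,0.012,-1.779,-2.874,-0.803,0,0,0.012,-1.814,-2.852,-0.803,0,0,0.012,-1.848,-2.83,-0.803,0,0,0.012,-1.883,-2.807,-0.803,0,0,0.012
```

Call:
step_arm --plan '[-1.56,-3.0,-0.8,0,0,0.012,-1.6,-2.98,-0.8,0,0,0.012,-1.64,-2.96,-0.8,0,0,0.012,-1.67,-2.94,-0.8,0,0,0.012,-1.71,-2.92,-0.8,0,0,0.012]'

```text
time_s: 6.22
ee_pos: [594.0, 142.9, 376.4]
ee_rot: [-180.0, -0.4, -176.5]
force: [0.6, -0.0, -4.2]
gripper_width: 13.5
gripper_force: 30.0
```

Call:
step_arm --plan '[-1.74,-2.9,-0.8,0,0,0.012,-1.78,-2.87,-0.8,0,0,0.012,-1.81,-2.85,-0.8,0,0,0.012,-1.85,-2.83,-0.8,0,0,0.012,-1.88,-2.81,-0.8,0,0,0.012]'

```text
time_s: 6.63
ee_pos: [690.4, 3.7, 416.2]
ee_rot: [180.0, -0.4, -180.0]
force: [0.5, 0.4, -2.9]
gripper_width: 13.2
gripper_force: 30.0
```

Call:
step_arm --plan '[0,0,0,0,0,0,0,0,0,0,0,0,0,0,0,0,0,0,0,0,0,0,0,0,0,0,0,0,0,0]'

```text
time_s: 7.05
ee_pos: [689.3, 6.2, 419.2]
ee_rot: [180.0, -0.1, -179.8]
force: [-0.6, 0.0, -4.5]
gripper_width: 13.7
gripper_force: 30.0
```

Run:
```python
from h import *
import pickle
np.set_printoptions(precision=2,suppress=True)
p=viewer.grab_frame('wrist'); s=sensors.state(); print(s['time_s'],s['ee_pos'],s['ee_rot'],s['force'],s['torque'],p['position'],p['attitude'])
d=viewer.pinpoint('hopper_rim',p); print([(x['score'],x['location'],at_z(p,x['location'],195)) for x in d])
q=viewer.grab_frame('top');t=viewer.grab_frame('scene')
d=viewer.pinpoint('hopper_rim',t); print([(x['score'],x['location'],at_z(t,x['location'],195)) for x in d])
pickle.dump((p,q,t),open('h.pkl','wb'))
a=p['img'][:250]; b=q['img'][130:240,240:400]; b=cv2.resize(b,(480,330)); 
c=np.zeros((590,640,3),np.uint8); c[:250]=a; c[255:585,:480]=b; cv2.imwrite('pics/h1.png',c[:,:,::-1])
```

```text
7.1 [689.36   6.15 419.61] [ 179.98   -0.04 -179.84] [-0.14  0.78 -3.34] [ 0.07 -0.    0.02] [621.39   5.24 599.55] [165.98  -0.01  90.14]
[(0.94, [315.1, 66.4], array([535.48,   2.09, 195.  ]))]
[(0.92, [465.2, 213.7], array([265.07, 296.97, 195.  ])), (0.69, [311.6, 195.2], array([539.79,   1.88, 195.  ]))]
```

View pics/h1.png

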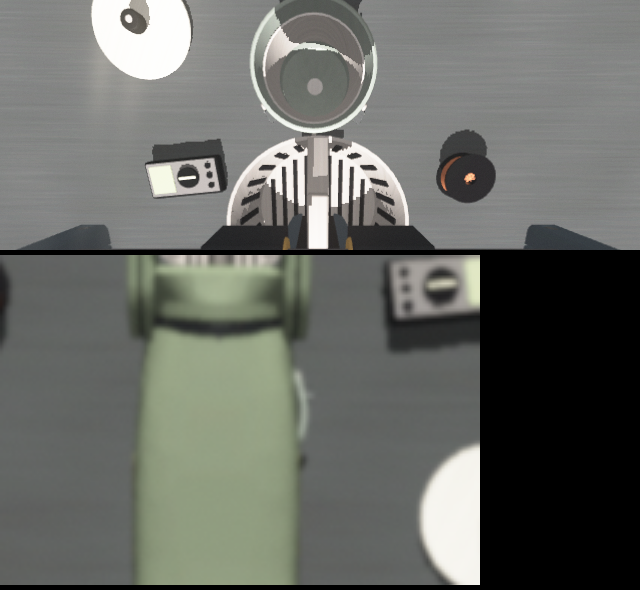

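Picture: wrist view (upper) shows the hopper rim, columns 250–377, bottom row 131, liner edge circle within it (264–364), the lid upper left at (130,20). The top camera is blocked by the arm. I fit the rim circle on the wrist image.

Run:
```python
from h import *
import pickle
from scipy.ndimage import map_coordinates
from scipy.optimize import least_squares
np.set_printoptions(precision=2,suppress=True)
p,q,t=pickle.load(open('h.pkl','rb'))
g=cv2.GaussianBlur(cv2.cvtColor(p['img'],cv2.COLOR_RGB2GRAY),(3,3),0).astype(float)
th=np.radians(np.arange(0,360,3))
def fit(c,r0,r1,z,sgn,iters=3):
    c=np.array(c,float)
    for it in range(iters):
        P=[]
        rs=np.arange(r0,r1,.5)
        for a in th:
            uv=np.array([proj(p,[c[0]+r*np.cos(a),c[1]+r*np.sin(a),z]) for r in rs])
            if uv.min()<1 or uv[:,1].max()>131.5: continue
            v=map_coordinates(g,[uv[:,1],uv[:,0]],order=1); d=np.gradient(v)*sgn
            k=d.argmax()
            if d[k]>3: P.append(c+rs[k]*np.array([np.cos(a),np.sin(a)]))
        P=np.array(P)
        f=lambda v:np.hypot(P[:,0]-v[0],P[:,1]-v[1])-v[2]
        s=least_squares(f,[*c,(r0+r1)/2],loss='soft_l1',f_scale=1.0)
        c=s.x[:2]
    print(len(P),s.x,'rms',np.median(np.abs(s.fun)))
for sgn in (-1,1): fit((535,2),80,95,195,sgn)
fit((535,2),80,95,193,-1)
for dz in (16,28,40): fit((535,2),63,76,195-dz,1); fit((535,2),63,76,195-dz,-1)
# strainer rim held: edge z=TCP-15
```

```text
69 [535.92  -0.53  85.57] rms 0.08673157814753552
77 [533.39   0.55  80.97] rms 0.6976500861321853
71 [535.56  -0.54  86.01] rms 0.05388145986871962
119 [537.29  -0.1   68.41] rms 0.3204635769720454
119 [537.23  -0.38  71.6 ] rms 0.12219482215959943
117 [534.49  -0.27  70.13] rms 0.15916863010940574
119 [534.84  -0.53  73.63] rms 0.150149169014
117 [532.1   -0.44  72.1 ] rms 0.10766683296309054
119 [532.82  -0.37  75.45] rms 0.05682944079158858
```

Call:
step_arm --plan '[0,0,0,0,0,0.125,0,0,0,0,0,0.125,0,0,0,0,0,0.125,0,0,0,0,0,0.125,0,0,0,0,0,0.125]'

```text
time_s: 7.72
ee_pos: [689.9, 5.2, 419.9]
ee_rot: [180.0, 0.0, 143.9]
force: [0.5, -1.3, -3.6]
gripper_width: 13.6
gripper_force: 30.0
```

Call:
step_arm --plan '[0,0,0,0,0,0.125,0,0,0,0,0,0.125,0,0,0,0,0,0.125,0,0,0,0,0,0.125,0,0,0,0,0,0.125]'

```text
time_s: 8.13
ee_pos: [689.9, 5.2, 419.9]
ee_rot: [180.0, -0.0, 108.1]
force: [-0.1, 0.2, -4.5]
gripper_width: 13.1
gripper_force: 30.0
```

Call:
step_arm --plan '[0,0,0,0,0,0.125,0,0,0,0,0,0.125,0,0,0,0,0,0.125,0,0,0,0,0,0.125,0,0,0,0,0,0.125]'

```text
time_s: 8.55
ee_pos: [689.9, 5.1, 419.9]
ee_rot: [180.0, -0.0, 72.3]
force: [-0.8, -0.5, -4.3]
gripper_width: 13.2
gripper_force: 30.0
```

Call:
step_arm --plan '[0,0,0,0,0,0.125,0,0,0,0,0,0.125,0,0,0,0,0,0.125,0,0,0,0,0,0.125,0,0,0,0,0,0.125]'

```text
time_s: 8.97
ee_pos: [689.9, 5.1, 419.9]
ee_rot: [180.0, -0.0, 36.5]
force: [0.2, 0.3, -4.5]
gripper_width: 13.6
gripper_force: 30.0
```

Call:
step_arm --plan '[0,0,0,0,0,0.125,0,0,0,0,0,0.125,0,0,0,0,0,0.125,0,0,0,0,0,0.125,0,0,0,0,0,0.125]'

```text
time_s: 9.38
ee_pos: [689.9, 5.2, 419.9]
ee_rot: [-180.0, -0.0, 0.7]
force: [0.3, 0.2, -3.9]
gripper_width: 13.6
gripper_force: 30.0
```

Call:
step_arm --plan '[-3.9,0,0,0,0,0.018,-3.9,0,0,0,0,0,-3.9,0,0,0,0,0,-3.9,0,0,0,0,0,-3.9,0,0,0,0,0]'

```text
time_s: 9.8
ee_pos: [492.7, 4.4, 419.7]
ee_rot: [-180.0, -0.0, 0.0]
force: [0.5, -0.5, -3.3]
gripper_width: 13.8
gripper_force: 30.0
```

Call:
step_arm --plan '[-3.9,0,0,0,0,0,-3.9,0,0,0,0,0,-3.6,0,0,0,0,0,0,0,0,0,0,0,0,0,0,0,0,0]'

```text
time_s: 10.22
ee_pos: [379.3, 4.4, 421.2]
ee_rot: [180.0, -0.3, 0.0]
force: [0.8, 0.2, -4.7]
gripper_width: 13.5
gripper_force: 30.0
```

Call:
step_arm --plan '[0,0,0,0,0,0,0,0,0,0,0,0,0,0,0,0,0,0,0,0,0,0,0,0,0,0,0,0,0,0]'

```text
time_s: 10.63
ee_pos: [381.7, 4.3, 419.3]
ee_rot: [-180.0, 0.1, -0.0]
force: [-0.7, -0.7, -3.7]
gripper_width: 13.7
gripper_force: 30.0
```

```bash
cat >> h.py <<'E'
from scipy.ndimage import map_coordinates
from scipy.optimize import least_squares
def fit(p,c,r0,r1,z,sgn,vmax=131,vmin=1,thr=3):
    g=cv2.GaussianBlur(cv2.cvtColor(p['img'],cv2.COLOR_RGB2GRAY),(3,3),0).astype(float)
    c=np.array(c,float); rs=np.arange(r0,r1,.5)
    for it in range(3):
        P=[]
        for a in np.radians(np.arange(0,360,3)):
            uv=np.array([proj(p,[c[0]+r*np.cos(a),c[1]+r*np.sin(a),z]) for r in rs])
            if uv[:,0].min()<1 or uv[:,0].max()>638 or uv[:,1].min()<vmin or uv[:,1].max()>vmax: continue
            d=np.gradient(map_coordinates(g,[uv[:,1],uv[:,0]],order=1))*sgn; k=d.argmax()
            if d[k]>thr: P.append(c+rs[k]*np.array([np.cos(a),np.sin(a)]))
        P=np.array(P)
        s=least_squares(lambda v:np.hypot(P[:,0]-v[0],P[:,1]-v[1])-v[2],[*c,(r0+r1)/2],loss='soft_l1')
        c=s.x[:2]
    return len(P),s.x.round(2),np.median(np.abs(s.fun)).round(2)
E
python3 - <<'E'
from h import *
import pickle
np.set_printoptions(precision=2,suppress=True)
p=viewer.grab_frame('wrist'); s=sensors.state(); print(s['time_s'],s['ee_pos'],s['ee_rot'],s['force'],s['torque'],p['position'],p['attitude'])
d=viewer.pinpoint('hopper_rim',p); print([(x['score'],x['location'],at_z(p,x['location'],195)) for x in d])
for z in (195,193): print(fit(p,(535,2),80,95,z,-1))
for dz in (16,28,40): print(fit(p,(535,2),63,76,195-dz,1))
pickle.dump(p,open('h2.pkl','wb')); save(p,'h2')
E
```

```text
10.6833 [381.59   4.3  419.33] [-179.99    0.06   -0.01] [-0.65 -0.07 -3.53] [-0.01  0.2  -0.02] [450.41   3.56 599.48] [165.83  -0.   -90.03]
[(0.77, [323.5, 66.9], array([534.57,  -4.78, 195.  ])), (0.71, [132.7, 260.5], array([251.26, 297.34, 195.  ]))]
(78, array([535.67,  -0.49,  85.32]), np.float64(0.18))
(78, array([536.11,  -0.53,  85.72]), np.float64(0.26))
(120, array([530.28,  -0.42,  70.54]), np.float64(1.02))
(120, array([532.51,  -0.56,  72.6 ]), np.float64(0.99))
(118, array([535.11,  -0.43,  74.39]), np.float64(1.15))
```

Both opposite views agree on the hopper axis: (535.7, −0.5). The liner edge is about 25 mm down, so I expect bearing near TCP z ≈ 167. Moving over and down to z ≈ 205.

Call:
step_arm --plan '[3.1,0.1,0,0,0,0,3.1,0.1,0,0,0,0,3.1,0.1,0,0,0,0,3.1,0.1,0,0,0,0,3.1,0.1,0,0,0,0]'

```text
time_s: 11.15
ee_pos: [537.7, -0.8, 419.3]
ee_rot: [-180.0, 0.0, -0.0]
force: [0.7, 0.1, -2.5]
gripper_width: 13.8
gripper_force: 30.0
```

Call:
step_arm --plan '[0,0,3,0,0,0,0,0,3,0,0,0,0,0,3,0,0,0,0,0,3,0,0,0,0,0,3,0,0,0]'

```text
time_s: 11.57
ee_pos: [536.1, -0.7, 267.9]
ee_rot: [-180.0, 0.0, -0.0]
force: [-0.3, -0.4, -3.7]
gripper_width: 13.7
gripper_force: 30.0
```

Call:
step_arm --plan '[0,0,3,0,0,0,0,0,2,0,0,0,0,0,1.3,0,0,0,0,0,0,0,0,0,0,0,0,0,0,0]'

```text
time_s: 11.98
ee_pos: [536.1, -0.7, 206.2]
ee_rot: [-180.0, 0.1, -0.0]
force: [1.2, -0.4, -3.5]
gripper_width: 13.7
gripper_force: 30.0
```

Call:
step_arm --plan '[0,0,0,0,0,0,0,0,0,0,0,0,0,0,0,0,0,0,0,0,0,0,0,0,0,0,0,0,0,0]'

```text
time_s: 12.4
ee_pos: [536.3, -0.7, 207.3]
ee_rot: [-180.0, -0.1, -0.0]
force: [0.3, 0.1, -3.9]
gripper_width: 13.4
gripper_force: 30.0
```

```bash
cat > rd.py <<'E'
from h import *
np.set_printoptions(precision=2,suppress=True)
F=[];T=[];X=[]
for i in range(6):
    viewer.grab_frame('wrist'); s=sensors.state(); F.append(s['force']);T.append(s['torque']);X.append(s['ee_pos'])
print('t',s['time_s'],'pos',X[-1],'rot',s['ee_rot'],'F',np.mean(F,0),'T',np.mean(T,0),'w',s['gripper_width'])
E
python3 rd.py
```

```text
t 12.7 pos [536.03  -0.71 206.76] rot [-179.99   -0.     -0.01] F [ 0.02 -0.19 -4.11] T [-0.04  0.16  0.01] w 13.447209640801562
```

Call:
step_arm --plan '[0,0,0.5,0,0,0,0,0,0.5,0,0,0,0,0,0.3,0,0,0,0,0,0.2,0,0,0,0,0,0.1,0,0,0]'

```text
time_s: 13.12
ee_pos: [535.7, -0.7, 190.0]
ee_rot: [-180.0, 0.1, -0.0]
force: [0.2, -0.3, -4.5]
gripper_width: 13.6
gripper_force: 30.0
```

Call:
step_arm --plan '[0,0,0.1,0,0,0,0,0,0.1,0,0,0,0,0,0.1,0,0,0,0,0,0.1,0,0,0,0,0,0,0,0,0]'

```text
time_s: 13.53
ee_pos: [536.0, -0.7, 186.6]
ee_rot: [-180.0, 0.0, -0.0]
force: [0.0, 0.0, -4.7]
gripper_width: 13.6
gripper_force: 30.0
```

Call:
step_arm --plan '[0,0,0.1,0,0,0,0,0,0.1,0,0,0,0,0,0.1,0,0,0,0,0,0,0,0,0]'

```text
time_s: 13.87
ee_pos: [535.9, -0.7, 183.5]
ee_rot: [-180.0, 0.0, -0.0]
force: [-0.7, -0.0, -4.1]
gripper_width: 13.7
gripper_force: 30.0
```

Call:
step_arm --plan '[0,0,0.1,0,0,0,0,0,0.1,0,0,0,0,0,0.1,0,0,0,0,0,0,0,0,0]'

```text
time_s: 14.2
ee_pos: [535.9, -0.7, 180.5]
ee_rot: [-180.0, 0.0, -0.0]
force: [-0.4, 0.4, -4.1]
gripper_width: 13.6
gripper_force: 30.0
```

Call:
step_arm --plan '[0,0,0.1,0,0,0,0,0,0.1,0,0,0,0,0,0,0,0,0]'

```text
time_s: 14.45
ee_pos: [535.9, -0.7, 178.5]
ee_rot: [-180.0, 0.0, -0.0]
force: [0.2, -1.1, -4.0]
gripper_width: 13.8
gripper_force: 30.0
```

Call:
step_arm --plan '[0,0,0.1,0,0,0,0,0,0.1,0,0,0,0,0,0,0,0,0]'

```text
time_s: 14.7
ee_pos: [535.8, -0.5, 176.6]
ee_rot: [-180.0, 0.0, -0.0]
force: [-0.7, 1.3, -3.5]
gripper_width: 13.8
gripper_force: 30.0
```

```bash
python3 rd.py
```

```text
t 15.0 pos [535.85  -0.6  176.67] rot [-179.98    0.02   -0.01] F [-0.9   0.89 -3.51] T [0.18 0.37 0.01] w 13.38828400889994
```

Call:
step_arm --plan '[-0.07,-0.08,0,0,0,0,0,0,0.05,0,0,0,0,0,0,0,0,0,0,0,0,0,0,0]'

```text
time_s: 15.33
ee_pos: [535.5, -0.1, 176.3]
ee_rot: [180.0, -0.0, -0.0]
force: [0.6, -0.1, -4.9]
gripper_width: 13.5
gripper_force: 30.0
```

```bash
python3 rd.py
```

```text
t 15.6333 pos [535.37   0.1  176.24] rot [-180.     -0.01   -0.01] F [ 0.11 -0.1  -3.78] T [-0.04  0.18  0.02] w 13.406488808361276
```

Call:
step_arm --plan '[0,0,0.1,0,0,0,0,0,0.05,0,0,0,0,0,0,0,0,0]'

```text
time_s: 15.88
ee_pos: [535.2, 0.1, 174.6]
ee_rot: [-180.0, 0.0, -0.0]
force: [-0.5, 0.9, -4.1]
gripper_width: 13.4
gripper_force: 30.0
```

```bash
python3 rd.py
```

```text
t 16.1833 pos [535.38   0.09 174.79] rot [-180.     -0.01   -0.01] F [ 0.05  0.04 -4.14] T [-0.01  0.15  0.01] w 13.47632028925181
```

Contact freed after the correction. Continuing down in 1.5 mm steps.

Call:
step_arm --plan '[0,0,0.1,0,0,0,0,0,0.05,0,0,0,0,0,0,0,0,0]'

```text
time_s: 16.43
ee_pos: [535.3, 0.1, 173.1]
ee_rot: [-180.0, 0.0, -0.0]
force: [0.7, 0.7, -3.3]
gripper_width: 13.6
gripper_force: 30.0
```

```bash
python3 rd.py
```

```text
t 16.7333 pos [535.32   0.09 173.25] rot [-179.99    0.     -0.01] F [ 0.17 -0.05 -4.11] T [-0.02  0.17  0.02] w 13.968137596440585
```

Call:
step_arm --plan '[0,0,0.1,0,0,0,0,0,0.05,0,0,0,0,0,0,0,0,0]'

```text
time_s: 16.98
ee_pos: [535.3, 0.2, 171.7]
ee_rot: [-180.0, -0.0, -0.0]
force: [0.6, 0.1, -2.9]
gripper_width: 13.6
gripper_force: 30.0
```

```bash
python3 rd.py
```

```text
t 17.2833 pos [535.36   0.21 171.76] rot [-179.98   -0.01   -0.01] F [ 0.21  0.56 -3.94] T [0.14 0.2  0.02] w 13.525317860961616
```

Call:
step_arm --plan '[0,-0.05,0,0,0,0,0,0,0.1,0,0,0,0,0,0,0,0,0]'

```text
time_s: 17.53
ee_pos: [535.3, 0.3, 171.0]
ee_rot: [180.0, -0.0, -0.0]
force: [-0.9, -1.3, -1.4]
gripper_width: 13.4
gripper_force: 30.0
```

```bash
python3 rd.py
```

```text
t 17.8333 pos [535.34   0.35 170.98] rot [179.98  -0.01  -0.01] F [-1.29 -1.42 -0.36] T [-0.21  0.38  0.01] w 13.79607683715537
```

Call:
step_arm --plan '[0,0,0.1,0,0,0,0,0,0,0,0,0]'

```text
time_s: 18.0
ee_pos: [535.3, 0.3, 170.6]
ee_rot: [180.0, -0.0, -0.0]
force: [-3.0, -2.1, 3.6]
gripper_width: 13.7
gripper_force: 30.0
```

```bash
python3 rd.py
```

```text
t 18.3 pos [535.34   0.28 170.61] rot [179.97  -0.04  -0.01] F [-3.36 -1.54  5.25] T [-0.36  0.71 -0.  ] w 13.79516994597475
```

Bearing felt at TCP z ≈ 171 (edge ~39 mm below rim). Backing off slightly and relieving the side load.

Call:
step_arm --plan '[-0.04,0.02,-0.08,0,0,0,0,0,0,0,0,0,0,0,0,0,0,0]'

```text
time_s: 18.55
ee_pos: [535.3, 0.3, 170.7]
ee_rot: [180.0, -0.0, -0.0]
force: [-0.7, -1.5, 1.7]
gripper_width: 13.5
gripper_force: 30.0
```

```bash
python3 rd.py
```

```text
t 18.85 pos [535.29   0.33 170.68] rot [180.    -0.05  -0.01] F [-0.61 -1.96  1.45] T [-0.32  0.2   0.02] w 13.751670985691492
```

Call:
step_arm --plan '[0,0.03,-0.03,0,0,0,0,0,0,0,0,0,0,0,0,0,0,0]'

```text
time_s: 19.1
ee_pos: [535.2, 0.3, 170.7]
ee_rot: [-180.0, -0.0, -0.0]
force: [2.0, -0.1, 0.1]
gripper_width: 14.0
gripper_force: 30.0
```

```bash
python3 rd.py
```

```text
t 19.4 pos [535.24   0.28 170.73] rot [-179.97   -0.04   -0.02] F [ 1.61 -0.56 -1.46] T [-0.07 -0.22  0.02] w 13.361561283144676
```

Partially supported now. I lift 2 mm to check it is loose, and then lower it back.

Call:
step_arm --plan '[0.02,0.01,-0.05,0,0,0,0,0,-0.1,0,0,0,0,0,-0.05,0,0,0,0,0,0,0,0,0]'

```text
time_s: 19.73
ee_pos: [534.9, 0.2, 172.6]
ee_rot: [-180.0, 0.0, -0.0]
force: [2.0, 0.7, -5.4]
gripper_width: 13.5
gripper_force: 30.0
```

```bash
python3 rd.py
```

```text
t 20.0333 pos [534.89   0.15 172.82] rot [-179.98    0.02   -0.01] F [ 1.75  0.95 -5.33] T [ 0.21 -0.25  0.  ] w 13.623487026079138
```

Call:
step_arm --plan '[0,0,0.1,0,0,0,0,0,0.05,0,0,0,0,0,0,0,0,0]'

```text
time_s: 20.28
ee_pos: [535.2, 0.2, 171.7]
ee_rot: [-180.0, -0.0, -0.0]
force: [1.3, 2.1, -0.8]
gripper_width: 13.5
gripper_force: 30.0
```

```bash
python3 rd.py
```

```text
t 20.5833 pos [535.26   0.22 171.6 ] rot [-179.97   -0.03   -0.02] F [ 1.21  2.5  -1.61] T [ 0.42 -0.04 -0.04] w 13.375160853383946
```

Call:
step_arm --plan '[0.03,-0.035,0,0,0,0,0,0,0.03,0,0,0,0,0,0,0,0,0]'

```text
time_s: 20.83
ee_pos: [535.3, 0.3, 171.1]
ee_rot: [-180.0, 0.0, -0.0]
force: [0.5, 2.4, 0.3]
gripper_width: 13.7
gripper_force: 30.0
```

```bash
python3 rd.py
```

```text
t 21.1333 pos [535.33   0.33 171.11] rot [-180.      0.01   -0.01] F [ 0.09  2.82 -0.03] T [ 0.37  0.15 -0.  ] w 13.170057161206866
```

Call:
step_arm --plan '[0,-0.03,0,0,0,0,0,0,0,0,0,0,0,0,0,0,0,0]'

```text
time_s: 21.38
ee_pos: [535.4, 0.4, 171.1]
ee_rot: [180.0, 0.0, -0.0]
force: [0.5, 1.3, 0.9]
gripper_width: 13.8
gripper_force: 30.0
```

```bash
python3 rd.py
```

```text
t 21.6833 pos [535.34   0.41 171.05] rot [179.98   0.01  -0.  ] F [-0.31  0.44  0.65] T [ 0.01  0.24 -0.02] w 13.449976390676749
```

Side load ~0, weight fully borne by the liner. Release gently.

Call:
step_arm --plan '[0,0,0,0,0,0,0,0,0,0,0,0]' --newtons 4

```text
time_s: 21.85
ee_pos: [535.4, 0.4, 171.0]
ee_rot: [180.0, 0.0, -0.0]
force: [-0.1, -0.6, -0.2]
gripper_width: 14.1
gripper_force: 4.0
```

Call:
step_arm --plan '[0,0,0,0,0,0,0,0,0,0,0,0,0,0,0,0,0,0,0,0,0,0,0,0,0,0,0,0,0,0]' --hand 4

```text
time_s: 22.27
ee_pos: [535.4, 0.6, 171.0]
ee_rot: [-180.0, -0.0, -0.0]
force: [0.5, 0.2, -0.8]
gripper_width: 39.7
gripper_force: 0.0
```

```bash
python3 rd.py; python3 -c "
from h import *
s=sensors.state();print(s['qpos'])"
```

```text
t 22.5667 pos [535.43   0.64 171.05] rot [-179.99   -0.     -0.01] F [-0.21  0.1  -0.41] T [-0.03  0.15  0.  ] w 40.18949391012083
[-1.16503034e+00  1.62262908e+01  9.80024610e+01  5.73516535e-03
  6.57685955e+01  8.88456389e+01]
```

Call:
step_arm --plan '[0,0,-1,0,0,0,0,0,-2,0,0,0,0,0,-3,0,0,0,0,0,-4,0,0,0,0,0,-4,0,0,0]'

```text
time_s: 22.98
ee_pos: [534.8, 0.7, 312.9]
ee_rot: [-180.0, 0.1, -0.0]
force: [1.4, 0.0, 0.0]
gripper_width: 39.6
gripper_force: 0.0
```

Call:
step_arm --plan '[-2.4,0,-2.2,0,0,0,-2.4,0,-2.2,0,0,0,-2.4,0,-2.2,0,0,0,-2.4,0,-2.2,0,0,0,-2.4,0,-2.2,0,0,0]'

```text
time_s: 23.4
ee_pos: [413.9, 0.7, 423.0]
ee_rot: [-180.0, -0.1, -0.0]
force: [0.3, 0.1, 0.4]
gripper_width: 39.8
gripper_force: 0.0
```

Call:
step_arm --plan '[0,0,0,0,0,0,0,0,0,0,0,0,0,0,0,0,0,0,0,0,0,0,0,0]'

```text
time_s: 23.73
ee_pos: [415.7, 0.7, 419.8]
ee_rot: [-180.0, 0.1, -0.0]
force: [-0.6, 0.5, -0.6]
gripper_width: 40.2
gripper_force: 0.0
```

Run:
```python
from h import *
import pickle
np.set_printoptions(precision=2,suppress=True)
p=viewer.grab_frame('wrist'); s=sensors.state(); print(s['time_s'],s['ee_pos'],s['ee_rot'],p['position'])
print('rim',fit(p,(535.7,-.5),82,92,195,-1,vmax=250))
print('str',fit(p,(535.7,-.5),62,71,156,1,vmax=250),fit(p,(535.7,-.5),62,71,156,-1,vmax=250))
for n,z in (('lid_center',23),('strainer_center',137)):
    for d in viewer.pinpoint(n,p): print(n,d['score'],d['location'],at_z(p,d['location'],z))
cv2.imwrite('pics/s1.png',cv2.resize(p['img'][0:220,200:440],None,fx=2.5,fy=2.5)[:,:,::-1])
```

```text
23.7833 [415.81   0.63 419.64] [-179.99    0.16   -0.01] [484.61  -0.1  599.95]
rim (119, array([535.62,  -0.45,  85.42]), np.float64(0.08))
str (101, array([537.25,  -0.62,  63.55]), np.float64(0.61)) (83, array([535.88,  -0.57,  67.71]), np.float64(0.28))
lid_center 0.72 [474.6, 161.0] [ 424.18 -326.27   23.  ]
strainer_center 0.69 [318.7, 99.1] [533.84  -2.27 137.  ]
```

View pics/s1.png

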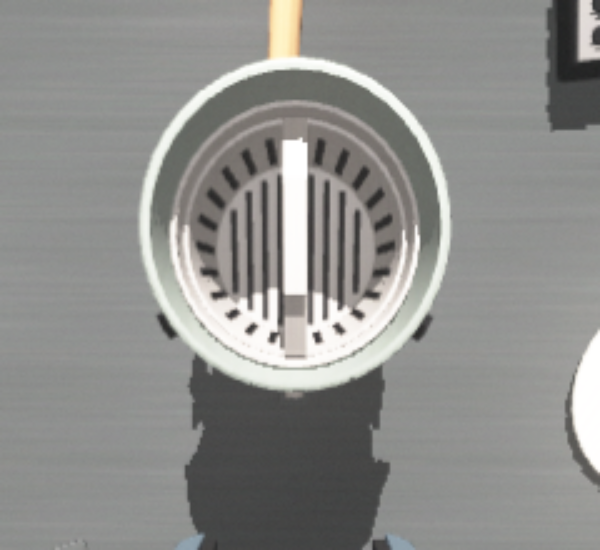

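Picture: basket concentric and level in the liner (edge circle centred (535.9,−0.6) against rim (535.6,−0.5)), handle straight across. Next the lid.

Call:
step_arm --plan '[-0.76,3.23,1.4,0,0,0,-0.76,3.23,1.4,0,0,0,-0.76,3.23,1.4,0,0,0,-0.76,3.23,1.4,0,0,0,-0.76,3.23,1.4,0,0,0]' --hand 9.1

```text
time_s: 24.3
ee_pos: [377.0, -162.2, 349.7]
ee_rot: [-180.0, 0.1, 0.0]
force: [1.3, -0.8, -0.7]
gripper_width: 70.3
gripper_force: 0.0
```

Call:
step_arm --plan '[-0.76,3.23,1.4,0,0,0,-0.76,3.23,1.4,0,0,0,-0.76,3.23,1.4,0,0,0,-0.76,3.23,1.4,0,0,0,-0.76,3.23,1.4,0,0,0]'

```text
time_s: 24.72
ee_pos: [338.7, -324.0, 279.5]
ee_rot: [-179.9, 0.0, -0.0]
force: [0.4, -0.2, 0.2]
gripper_width: 91.2
gripper_force: 0.0
```

Call:
step_arm --plan '[0,0,0,0,0,0,0,0,0,0,0,0,0,0,0,0,0,0,0,0,0,0,0,0,0,0,0,0,0,0]'

```text
time_s: 25.13
ee_pos: [340.0, -321.5, 281.6]
ee_rot: [180.0, -0.1, 0.1]
force: [0.2, 0.4, 0.0]
gripper_width: 91.0
gripper_force: 0.0
```

Run:
```python
from h import *
np.set_printoptions(precision=2,suppress=True)
for i in range(3): p=viewer.grab_frame('wrist')
s=sensors.state(); print(s['time_s'],s['ee_pos'],s['ee_rot'],p['position'])
print('lid',fit(p,(427,-322),82,100,10,-1,vmax=230))
for n,z in (('lid_center',23),):
    for d in viewer.pinpoint(n,p): print(n,d['score'],d['location'],at_z(p,d['location'],z))
g=p['img'].max(2)
# knob: dark blob inside disc
m=np.zeros(g.shape,np.uint8); c=proj(p,[427,-322,10]); cv2.circle(m,tuple(int(v) for v in c),45,1,-1)
ys,xs=np.nonzero((g<90)&(m>0)); print(c,len(xs),xs.min(),xs.max(),ys.min(),ys.max(),at_z(p,((xs.min()+xs.max())/2,(ys.min()+ys.max())/2),36))
cv2.imwrite('pics/l1.png',p['img'][:,:,::-1])
```

```text
25.2833 [ 339.8  -321.69  281.57] [179.96  -0.05   0.08] [ 408.18 -322.09  461.99]
lid (120, array([ 430.33, -326.32,   91.42]), np.float64(0.09))
lid_center 0.76 [326.6, 265.4] [ 183.13 -338.82   23.  ]
lid_center 0.61 [321.1, 117.8] [ 429.51 -328.16   23.  ]
[317.06 119.89] 373 309 331 105 129 [ 430.01 -326.35   36.  ]
```

View pics/l1.png

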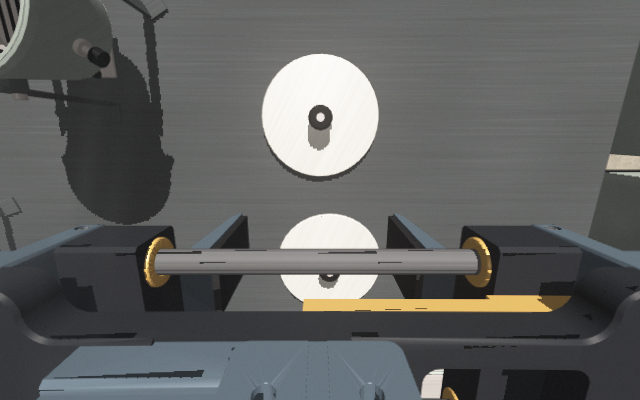

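Picture: target lid centred at (320,115) with knob (320,117), fit gives (430.2, −326.3); the look-alike is partly hidden by the gripper at (330,260). Going down onto the knob.

Call:
step_arm --plan '[1.81,0.09,3.2,0,0,0,1.81,0.09,3.2,0,0,0,1.81,0.09,3.2,0,0,0,1.81,0.09,3.2,0,0,0,1.81,0.09,3.2,0,0,0]'

```text
time_s: 25.75
ee_pos: [430.9, -326.6, 120.0]
ee_rot: [180.0, -0.1, 0.0]
force: [0.3, 0.2, -0.2]
gripper_width: 91.1
gripper_force: 0.0
```

Call:
step_arm --plan '[0,0,2.5,0,0,0,0,0,2.2,0,0,0,0,0,1.5,0,0,0,0,0,0.6,0,0,0,0,0,0,0,0,0]'

```text
time_s: 26.17
ee_pos: [429.3, -326.1, 51.8]
ee_rot: [-179.9, 0.1, 0.0]
force: [0.8, -0.7, -0.0]
gripper_width: 91.2
gripper_force: 0.0
```

```bash
python3 rd.py
```

```text
t 26.4667 pos [ 430.53 -327.37   54.29] rot [179.91  -0.12  -0.02] F [-0.02  0.12  0.58] T [-0.05  0.16 -0.  ] w 91.34764095683484
```

Call:
step_arm --plan '[0,0,1,0,0,0,0,0,0.7,0,0,0,0,0,0.3,0,0,0,0,0,0,0,0,0,0,0,0,0,0,0]' --hand 6

```text
time_s: 26.88
ee_pos: [429.6, -326.6, 32.5]
ee_rot: [-180.0, 0.0, -0.0]
force: [0.0, 0.8, -0.3]
gripper_width: 61.5
gripper_force: 0.0
```

Call:
step_arm --plan '[0,0,0,0,0,0,0,0,0,0,0,0,0,0,0,0,0,0,0,0,0,0,0,0,0,0,0,0,0,0]' --hand 0 --newtons 25

```text
time_s: 27.3
ee_pos: [429.9, -326.6, 33.2]
ee_rot: [-180.0, -0.0, -0.0]
force: [0.4, 0.7, 1.1]
gripper_width: 34.1
gripper_force: 25.0
```

Call:
step_arm --plan '[0,0,0,0,0,0,0,0,0,0,0,0,0,0,0,0,0,0,0,0,0,0,0,0]'

```text
time_s: 27.63
ee_pos: [429.9, -326.6, 33.2]
ee_rot: [-180.0, -0.0, -0.0]
force: [-0.2, 1.3, 3.0]
gripper_width: 34.4
gripper_force: 25.0
```

```bash
python3 rd.py
```

```text
t 27.9333 pos [ 429.9  -326.63   33.14] rot [-179.98   -0.     -0.02] F [0.26 2.89 3.56] T [ 0.5   0.13 -0.  ] w 34.447913733431456
```

Call:
step_arm --plan '[0,0,-0.5,0,0,0,0,0,-1,0,0,0,0,0,-2,0,0,0,0,0,-3,0,0,0,0,0,-4,0,0,0]'

```text
time_s: 28.35
ee_pos: [428.0, -325.9, 137.1]
ee_rot: [-179.8, 0.3, -0.0]
force: [1.2, -0.0, -3.4]
gripper_width: 34.1
gripper_force: 25.0
```

Call:
step_arm --plan '[0,0,-4,0,0,0,0,0,-4,0,0,0,0,0,-4,0,0,0,0,0,-3.5,0,0,0,0,0,0,0,0,0]'

```text
time_s: 28.77
ee_pos: [432.3, -329.4, 301.7]
ee_rot: [179.4, -0.7, -0.0]
force: [2.2, -0.5, -1.9]
gripper_width: 34.4
gripper_force: 25.0
```

```bash
python3 rd.py
python3 - <<'E'
from h import *
p=viewer.grab_frame('wrist'); s=sensors.state(); x=s['ee_pos']
z=x[2]-33.1+11
for zz in (z-3,z,z+3): print(zz,fit(p,x[:2],75,105,zz,-1,vmax=225,thr=8))
save(p,'l2')
E
```

```text
t 29.0667 pos [ 428.92 -326.27  290.78] rot [-179.84    0.21   -0.01] F [-0.26 -0.05 -3.42] T [-0.03  0.17  0.01] w 34.25811071220295
265.84328220438977 (61, array([ 427.74, -326.93,   92.5 ]), np.float64(0.0))
268.84328220438977 (61, array([ 428.88, -326.94,   91.02]), np.float64(0.11))
271.84328220438977 (61, array([ 429.84, -326.89,   89.88]), np.float64(0.03))
```

View pics/l2.png

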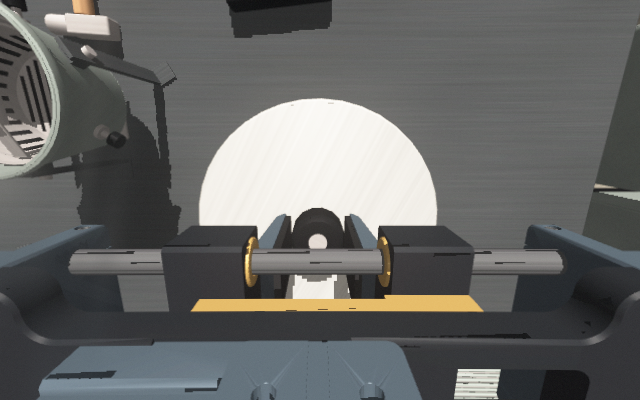

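Picture: lid held level and centred under the gripper, knob at (317,230); hopper with basket on the left. Carry it over the hopper.

Call:
step_arm --plan '[1.05,-3.26,0,0,0,0,1.05,-3.26,0,0,0,0,1.05,-3.26,0,0,0,0,1.05,-3.26,0,0,0,0,1.05,-3.26,0,0,0,0]'

```text
time_s: 29.53
ee_pos: [482.1, -162.3, 291.8]
ee_rot: [-180.0, 0.1, -0.0]
force: [-0.1, -0.2, -3.0]
gripper_width: 34.3
gripper_force: 25.0
```

Call:
step_arm --plan '[1.05,-3.26,0,0,0,0,1.05,-3.26,0,0,0,0,1.05,-3.26,0,0,0,0,1.05,-3.26,0,0,0,0,1.1,-3.3,0,0,0,0]'

```text
time_s: 29.95
ee_pos: [535.2, 1.1, 291.8]
ee_rot: [180.0, 0.1, -0.0]
force: [0.6, -0.3, -3.1]
gripper_width: 34.4
gripper_force: 25.0
```

Call:
step_arm --plan '[0,0,0,0,0,0,0,0,0,0,0,0,0,0,0,0,0,0,0,0,0,0,0,0,0,0,0,0,0,0]'

```text
time_s: 30.37
ee_pos: [535.1, -1.5, 292.8]
ee_rot: [180.0, 0.0, -0.1]
force: [1.0, 1.1, -2.7]
gripper_width: 34.2
gripper_force: 25.0
```

```bash
python3 rd.py
```

```text
t 30.6667 pos [535.36  -0.9  293.13] rot [-180.     -0.01   -0.06] F [ 0.06 -0.09 -3.15] T [-0.04  0.19 -0.  ] w 34.228744104212794
```

Call:
step_arm --plan '[0,-0.04,2,0,0,0,0,0,2,0,0,0,0,0,1.5,0,0,0,0,0,0.8,0,0,0,0,0,0.2,0,0,0]'

```text
time_s: 31.08
ee_pos: [534.5, -0.1, 226.5]
ee_rot: [-180.0, 0.2, -0.0]
force: [-0.1, -0.1, -2.8]
gripper_width: 34.3
gripper_force: 25.0
```

Call:
step_arm --plan '[0,0,0.1,0,0,0,0,0,0.1,0,0,0,0,0,0,0,0,0,0,0,0,0,0,0]'

```text
time_s: 31.42
ee_pos: [536.0, -0.1, 226.9]
ee_rot: [-180.0, -0.1, -0.0]
force: [0.4, 0.3, -2.9]
gripper_width: 34.1
gripper_force: 25.0
```

```bash
python3 rd.py
```

```text
t 31.7167 pos [535.49  -0.04 226.24] rot [-180.     -0.02   -0.01] F [-0.03  0.41 -3.09] T [-0.03  0.18  0.  ] w 34.115291545806265
```

Call:
step_arm --plan '[0,0,0.1,0,0,0,0,0,0.1,0,0,0,0,0,0.1,0,0,0,0,0,0.1,0,0,0,0,0,0,0,0,0]'

```text
time_s: 32.13
ee_pos: [535.2, -0.1, 221.7]
ee_rot: [-180.0, 0.0, -0.0]
force: [0.1, -0.3, -3.4]
gripper_width: 34.0
gripper_force: 25.0
```

Call:
step_arm --plan '[0,0,0.07,0,0,0,0,0,0,0,0,0]'

```text
time_s: 32.3
ee_pos: [535.4, -0.0, 221.2]
ee_rot: [-180.0, 0.0, -0.0]
force: [0.3, 0.9, -2.9]
gripper_width: 34.1
gripper_force: 25.0
```

Call:
step_arm --plan '[0,0,0.05,0,0,0,0,0,0,0,0,0]'

```text
time_s: 32.47
ee_pos: [535.4, -0.1, 220.8]
ee_rot: [-180.0, 0.0, -0.0]
force: [0.1, 0.4, -2.9]
gripper_width: 34.4
gripper_force: 25.0
```

Call:
step_arm --plan '[0,0,0.05,0,0,0,0,0,0,0,0,0]'

```text
time_s: 32.63
ee_pos: [535.4, -0.1, 220.3]
ee_rot: [-180.0, -0.0, -0.0]
force: [-0.2, 0.4, -2.7]
gripper_width: 34.2
gripper_force: 25.0
```

```bash
python3 rd.py
```

```text
t 32.9333 pos [535.45  -0.04 220.37] rot [-179.99   -0.01   -0.01] F [ 0.12  0.08 -3.31] T [-0.05  0.17 -0.01] w 34.36479790109718
```

Call:
step_arm --plan '[0,0,0.05,0,0,0,0,0,0,0,0,0,0,0,0,0,0,0]'

```text
time_s: 33.18
ee_pos: [535.5, -0.1, 220.2]
ee_rot: [-180.0, -0.0, -0.0]
force: [-1.3, -0.5, -0.2]
gripper_width: 34.2
gripper_force: 25.0
```

```bash
python3 rd.py
```

```text
t 33.4833 pos [535.5   -0.06 220.14] rot [-180.     -0.02   -0.01] F [-1.08 -0.28  0.62] T [-0.04  0.32  0.02] w 33.87451620447596
```

Call:
step_arm --plan '[0,0,0.04,0,0,0,0,0,0,0,0,0,0,0,0,0,0,0]'

```text
time_s: 33.73
ee_pos: [535.5, -0.1, 220.1]
ee_rot: [-180.0, -0.0, -0.0]
force: [-2.6, 0.1, 6.7]
gripper_width: 34.5
gripper_force: 25.0
```

```bash
python3 rd.py
```

```text
t 34.0333 pos [535.54  -0.1  220.11] rot [180.    -0.05  -0.01] F [-1.86 -0.2   5.31] T [-0.06  0.56  0.02] w 34.448765555545286
```

Lid bears at exactly the expected height. Relieve 0.4 mm and release.

Call:
step_arm --plan '[0,0,-0.04,0,0,0,0,0,0,0,0,0,0,0,0,0,0,0]' --newtons 4

```text
time_s: 34.28
ee_pos: [535.7, -0.1, 219.9]
ee_rot: [-180.0, -0.0, -0.0]
force: [-1.0, 0.0, 3.4]
gripper_width: 35.3
gripper_force: 4.0
```

Call:
step_arm --plan '[0,0,0,0,0,0,0,0,0,0,0,0,0,0,0,0,0,0,0,0,0,0,0,0,0,0,0,0,0,0]' --hand 6

```text
time_s: 34.7
ee_pos: [535.4, -0.1, 219.6]
ee_rot: [-180.0, 0.0, -0.0]
force: [-0.5, -0.8, 0.4]
gripper_width: 59.5
gripper_force: 0.0
```

Call:
step_arm --plan '[0,0,-1,0,0,0,0,0,-2,0,0,0,0,0,-3,0,0,0,0,0,-4,0,0,0,0,0,-4,0,0,0]'

```text
time_s: 35.12
ee_pos: [534.8, -0.1, 361.6]
ee_rot: [-180.0, 0.1, -0.0]
force: [1.4, -0.2, 0.2]
gripper_width: 59.8
gripper_force: 0.0
```

Call:
step_arm --plan '[-2.8,0,-1.4,0,0,0,-2.8,0,-1.4,0,0,0,-2.8,0,-1.4,0,0,0,-2.8,0,-1.4,0,0,0,-2.8,0,-1.4,0,0,0]'

```text
time_s: 35.53
ee_pos: [393.9, -0.0, 431.3]
ee_rot: [-180.0, -0.1, -0.0]
force: [0.8, 0.0, -0.3]
gripper_width: 59.9
gripper_force: 0.0
```

Call:
step_arm --plan '[0,0,0,0,0,0,0,0,0,0,0,0,0,0,0,0,0,0,0,0,0,0,0,0,0,0,0,0,0,0]'

```text
time_s: 35.95
ee_pos: [396.1, -0.1, 428.9]
ee_rot: [-180.0, 0.1, -0.0]
force: [0.5, -0.2, 0.9]
gripper_width: 59.7
gripper_force: 0.0
```

```bash
python3 rd.py
python3 - <<'E'
from h import *
p=viewer.grab_frame('wrist')
for z in (195,198): print(fit(p,(535.6,-.5),80,98,z,-1,vmax=225,thr=8))
t=viewer.grab_frame('scene')
c=np.vstack([cv2.resize(p['img'][0:240,160:480],(640,480))[:300], np.hstack([cv2.resize(t['img'][140:290,230:390],(320,300)),np.zeros((300,320,3),np.uint8)])])
cv2.imwrite('pics/f.png',c[:,:,::-1])
E
```

```text
t 36.25 pos [395.67  -0.04 429.53] rot [-179.99    0.04   -0.01] F [-0.09  0.47 -0.29] T [-0.04  0.17  0.01] w 60.2161355544912
(108, array([536.43,  -0.88,  91.78]), np.float64(0.26))
(107, array([535.89,  -0.91,  91.14]), np.float64(0.17))
```

View pics/f.png

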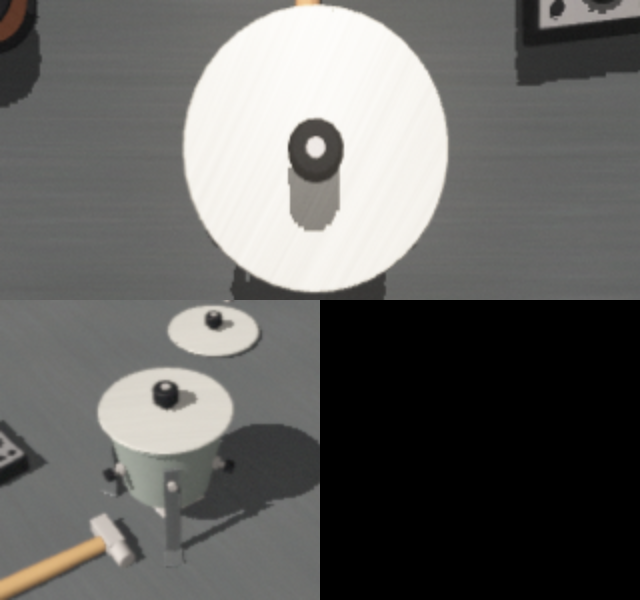

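The final picture shows the lid flat and centred on the grey hopper (wrist crop centre (315,148)). In the scene crop it covers the rim evenly, and the other lid and the bystanders are untouched. Handing in.

```bash
python3 -c "
from workcell import env
print(env.job_done())"
```

```text
the job is handed in; nothing more can be done
None
```

The strainer hangs level in the liner, released with the liner bearing its weight (briefly loaded to about 5 N beyond its weight while I felt for the bearing). The lid sits flat on the grey hopper's rim, nothing else was moved, and I handed the job in at about 36 s of the 72 s allowed; it returned no verdict.

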